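# Set the V-support with a spacer block and lay two spindles in it

## Robot

A 7-joint arm with a two-finger parallel gripper is mounted at the origin on the work surface. World frame = base frame: x ahead of the robot, y to its left, z up, the work surface at z = 0. Lengths are in m, angles in rad, forces in N, time in s.
With the tool pointing down it reaches from about 0.425 to 0.925 m from the base axis. Payload 6.8 kg.
Tool frame: the origin (TCP) lies at the very end of the fingers, on their centre line; the grasp point (between the pads) lies 19 mm behind it; z points along the fingers, y is the line along which they close (so a half turn about z gives the same grasp; the last joint's range is limited). The gripper opens to 85 mm and grips with 20 to 120 N. Pads are 22 mm wide; open, the fingers measure 114 mm over their backs; the gripper's body (76 mm by 85 mm) begins 54 mm behind the grasp point. The pads swing forward as they close: fully open they stand 13 mm farther back than shut.
Start: joints at [1.242, 0.477, 0.022, 1.555, -0.011, 1.109, -0.083], TCP at [0.148, -0.659, 0.231] pointing down, gripper open.
Joint ranges: [-2.96, 2.96], [-0.34, 2.1], [-1.41, 1.46], [0.24, 2.44], [-1.37, 4.51], [0.17, 1.92], [-2.96, 2.96]. Speed limits (rad/s): [2.39, 2.39, 3.14, 3.14, 3.14, 3.14, 3.14].

## Interface

Orientations are given as a rotation vector (axis times angle).
In Python, from bench import monitor, optics, r gives the robot as it stands.
- The arm moves only by the shell command python3 -m crank 'ROWS' [OPENING] [FORCE]. ROWS is JSON, a list of rows, each a list of 2 entries, a list of its own where there are three numbers: the shift along the tool's x, y, z in cm, then the turn, a rotation vector about the tool's x, y, z in rad. A call has 1 to 5 rows; each row shifts and turns the commanded pose from where the row before left it, along the tool's axes as they then stand; what a row does not reach is not made up. A row lasts 1/10 s, in which the tool goes at most 50 mm and 8.59 degrees, less where a joint would pass 70% of its speed; a pose out of reach is approached as far as the arm can. A call is refused whole if a number of a shift passes 5 or a number of a turn 0.15, either way. A call with a gripper value outside its range is refused whole. OPENING is the finger opening in cm, from 0 to 8.54, set as the call begins (- or left out, the last holds). The fingers move at their own pace and stop on an object; FORCE is the grip in N (left out, the last holds). Time passes only in rows, so rows that do not move let the fingers close. It gives the time, the measured TCP pose, the force, the opening and the grip force at its end, in the units of the state.
- monitor.get_obs(): the state, without advancing time (a new reading comes with each control period).
- optics.grab_frame(name): name is "side" or "top" or "wrist"; returns (picture, depth): 400x640x3 uint8, red, green, blue; 400x640 float32, m along the optical axis (not along the pixel's ray), 0 where there is no reading.
- optics.camera_model(name): a dict with "vertical_fov" (degrees; the focal length in pixels is half the picture's height over the tangent of half this angle, whatever the lens; pixels are square), "cx", "cy" (the principal point, pixels), "R" (3x3) and "t" (3): a world point X has camera coordinates R X + t; the wrist camera has in their place "hand_eye" (4x4, takes a point from camera to tool coordinates, whose origin is the TCP and whose axes are the flange's). Camera axes: x right, y down, z forward; pixel columns grow to the right and rows downward; lengths in m; the calibration is good to about 2 mm. The wrist camera is an equidistant fisheye: a pixel r from the principal point sees the ray r / f radians off the axis. A picture is of the moment at which its call begins: read the wrist's pose just before it. camera_model takes no time and is no camera call.
- r.hand_in(): hands the job in; it is judged then, once.
The state is a dict: "clock": time; "joints": joint angles; "qvel": joint speeds; "tau": joint torques, N m; "tcp_pos": TCP position; "orientation": TCP orientation; "contact_force": force on the tool from outside, world axes, zero at the start; "moment": the same for the moment, N m; "grip_width": finger opening in m; "gripper_force": force on a finger pad.
Only numpy, scipy, OpenCV 4.12 (cv2) and the standard library are available. Lean on these libraries where they do the work, as an engineer would, in place of code of your own. Each camera call takes 0.05 s, during which the arm holds its last target. There are 200 camera calls.

## Task

Stand the red spacer block on the jig base between the V-supports, let go, and push the blue support in until the block just fills the gap; then stand the block back on the bench off the jig, leaving the support there. Gently lay the two spindles, never dropping them, one in each pair of V-notches, level, with the square middle between the supports. Leave the other things on the bench alone.

Things in the scene. Friction and masses are not known exactly. Their poses are not given: they have to be found in the camera images.
- jig: Fixed jig: plywood base 170 (x) x 270 (y) x 12 mm, from jig y = -100 to +170 mm, carrying two upright supports that face each other along y. Origin: underside of the base (bench level), midway between the supports' inner faces when these are 100 mm apart. x points away from the robot (yaw within 0.2 rad), z up
- fixed_top (a point): Centre of the top face of the fixed, pale wood support (jig y = -80 to -50 mm), 77 mm above the bench. Each support is 150 mm along x, 30 mm thick along y, its top 77 mm above the bench, with two 90-degree V-notches open at the top, 40 mm wide, 20 mm deep, their bottom lines along y at jig x = -42 and +42 mm, 57 mm above the bench
- slider (a joint): Position of the blue support along jig +y (m), 0 to 0.12. Its inner face is at jig y = value + 0.010: clear gap = value + 0.060, so 0.040 gives 100 mm, the spacer's length. Starts farther out, slides with about 2.5 N friction, stays where left. Push its outer face (30 mm beyond the inner one) towards -y, from outside
- slider_top (a point): Centre of the blue support's top face between its two notches, 77 mm above the bench, 15 mm beyond its inner face; moves with the support
- seat_near (a point): Where the centre of a spindle comes to rest in the notches nearer the robot: jig x = -42, y = 0 mm, 74 mm above the bench. The spindle lies along the jig's y
- seat_far (a point): The same for the notches farther from the robot: jig x = +42, y = 0 mm, 74 mm above the bench
- spacer: Red loose wooden spacer block, 40 (x) x 100 (y) x 60 mm tall (z), 0.11 to 0.22 kg, standing on the bench beyond the jig. Origin: centre of its underside. Used with its 100 mm length along jig y; on the jig base its underside is 12 mm and its top 72 mm above the bench
- spindle_dark: Dark turned spindle 240 mm long, loose, 0.08 to 0.17 kg: square middle 36 x 36 mm, 70 mm long, round ends 24 mm diameter, 85 mm long. Origin: its centre; x along its length; both ends alike. Lies on a face of the square (centre 18 mm above the bench), left or right of the jig, pointing roughly away from the robot. Grip the square. Either spindle suits either pair of notches
- spindle_pale: The same in pale wood, 0.07 to 0.14 kg
- tape: Bystander: yellow tape measure, 70 x 40 x 62 mm tall; origin at the centre of its underside
- glue: Bystander: white glue bottle, 60 mm diameter, 150 mm tall; origin at the centre of its underside
- brush: Bystander: bench brush 260 mm long lying along its x; origin on its underside
- offcut: Bystander: flat plank offcut 160 x 50 x 20 mm; origin at the centre of its underside
Not all that is in view belongs to the job. What is shaped like the spindle_pale but pink is not meant.

How it is judged:
By the outcome, as a careful person would: the job done as asked, in the order asked, and still so for the second after the job is handed in, with the robot touching nothing.
It also fails if it takes over 72 s, if anything falls off the work surface, if the arm or the gripper's body presses on something with over 40 N, if the wrist force passes 120 N, or if a joint passes its speed limit or range.

## Working session

There is one attempt and no reset: what is moved stays moved. The work goes in short steps, Python scripts to look and compute and a shell command to move; the robot and the scene stay as the last step left them, time stands still between calls to the robot, and variables do not carry over. Pictures are saved under pics/ and viewed, at most 10 in all, crops included, and the job is handed in when it is done.

```bash
ls; mkdir -p pics; cat > h.py <<'E'
import numpy as np,cv2
from scipy.spatial.transform import Rotation as Ro
from bench import monitor,optics,r
def cloud(name):
    m=optics.camera_model(name); p,d=optics.grab_frame(name)
    f=200/np.tan(np.radians(m["vertical_fov"])/2)
    v,u=np.mgrid[0:400,0:640]; d=d.astype(float)
    c=np.stack([(u-m["cx"])/f*d,(v-m["cy"])/f*d,d],-1)
    W=(c-np.array(m["t"]))@np.array(m["R"])
    W[d==0]=np.nan
    return p,W
E
python3 - <<'E'
from h import *
for n in("top","side"):
    p,W=cloud(n); np.savez(f'{n}0.npz',p=p,W=W); cv2.imwrite(f'pics/{n}0.png',p[...,::-1])
    print(n,W[200,320],optics.camera_model(n))
print(monitor.get_obs())
E
```

```text
pics
top [ 0.54846061 -0.02411169  0.0102517 ] {'vertical_fov': 44.75004590001494, 'cx': 312.8903889654638, 'cy': 204.35660683728128, 'R': array([[-1.60559194e-02, -9.99870989e-01, -4.61690739e-04],
       [-9.84337249e-01,  1.58875521e-02, -1.75578373e-01],
       [ 1.75563057e-01, -2.36461281e-03, -9.84465348e-01]]), 't': array([0.01344565, 0.52443993, 1.87793888])}
side [ 0.5587     -0.07019223  0.0101584 ] {'vertical_fov': 44.97614241709056, 'cx': 317.6158337761158, 'cy': 198.4336354612398, 'R': array([[-0.73851805, -0.67421403, -0.00515003],
       [-0.412631  ,  0.45800068, -0.78738239],
       [ 0.53322298, -0.57937105, -0.61644338]]), 't': array([0.37332026, 0.27592796, 1.28525489])}
{'clock': 0.1, 'joints': array([ 1.24194491,  0.4777108 ,  0.02235082,  1.55633503, -0.01148819,
        1.10933127, -0.08306238]), 'qvel': array([-5.78047805e-04, -8.43344737e-04,  1.55671059e-03, -4.14172892e-03,
        2.39641338e-04, -5.84787252e-04, -9.24766136e-05]), 'tau': array([ 5.08292142e-03, -5.97756922e+01,  1.61403637e+00, -2.81953436e+01,
        1.28691480e-02,  4.97852176e-03, -2.11586627e-05]), 'tcp_pos': array([ 0.14766361, -0.65810207,  0.23043498]), 'orientation': array([-3.12084980e+00, -3.45959911e-01,  4.95353602e-04]), 'contact_force': array([ 0.02205934,  0.05047613, -0.33565034]), 'moment': array([ 0.01660974,  0.01001464, -0.01218771]), 'gripper_force': 0.0, 'grip_width': 0.08514958180189719}
```

View pics/top0.png

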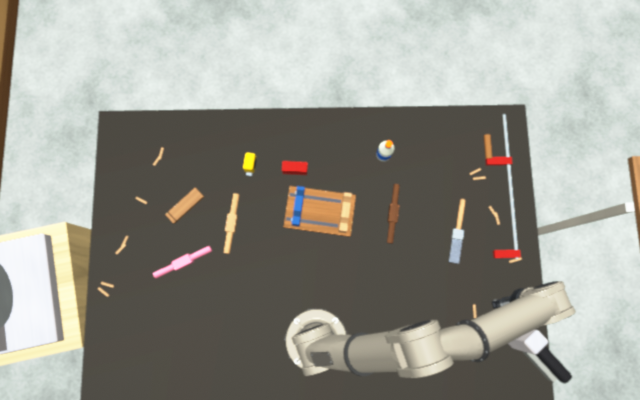

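View pics/side0.png

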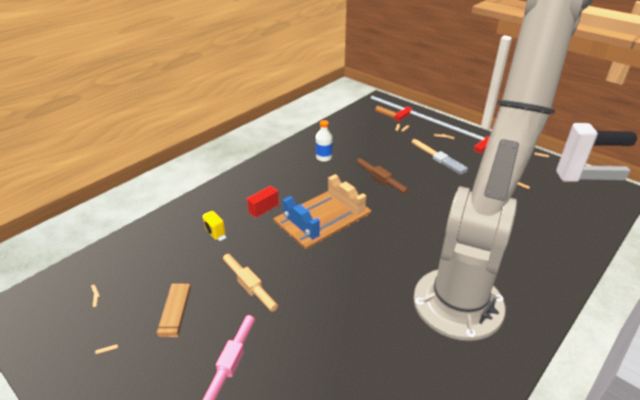

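The top view shows the jig at (320,211) with the blue support on its left, the red block at (294,167), the pale spindle at (231,223) and the dark one at (393,213).
- **Spindle lookalike:** pale wood (231,223) or pink (182,262). The wood-coloured one fits the description, because pink is excluded.
- **Red lookalikes:** block (294,167) or clamp jaws (500,160) and (508,254). The loose block beyond the jig fits.

I'll confirm both in one crop.

```bash
python3 - <<'E'
from h import *
D=np.load('top0.npz');p,W=D['p'],D['W']
cv2.imwrite('pics/crop.png',cv2.resize(p[130:290,140:420,::-1],None,fx=2.8,fy=2.8,interpolation=cv2.INTER_CUBIC))
hsv=cv2.cvtColor(p,cv2.COLOR_RGB2HSV).astype(int);h,s,v=[hsv[...,i] for i in range(3)]
def box(x0,y0,x1,y1):
    m=np.zeros((400,640),bool);m[y0:y1,x0:x1]=1;return m
def rep(n,m,zmin=.0):
    m=m&(W[...,2]>zmin);P=W[m];P=P[~np.isnan(P[:,0])]
    c=P.mean(0);(cx,cy),(a,b),an=cv2.minAreaRect((P[:,:2]*1000).astype(np.float32))
    e=np.linalg.eigh(np.cov(P[:,:2].T))[1][:,-1]
    print(n,len(P),'mean',c.round(4),'rect',round(cx),round(cy),round(a),round(b),round(an,1),'axis',np.degrees(np.arctan2(e[1],e[0])).round(1),'z',np.percentile(P[:,2],[5,50,95]).round(3))
rep('spacer',box(275,155,315,180)&(s>120)&((h<8)|(h>172)),.045)
rep('pale',box(215,185,245,262)&(s>60),.006)
rep('dark',box(380,175,405,250)&(s>60)&(v>60),.006)
rep('jig',box(275,180,365,242)&(s>50),.005)
rep('blue',box(280,180,310,232)&(h>95)&(h<130)&(s>100),.06)
rep('fixed',box(335,185,362,242)&(s>50),.06)
rep('tape',box(240,148,260,180)&(s>120),.03)
rep('glue',box(370,130,400,165),.03)
E
```

```text
spacer 265 mean [0.6769 0.0781 0.0581] rect 678 79 101 44 85.3 axis 85.5 z [0.049 0.059 0.066]
pale 460 mean [0.4574 0.3323 0.0286] rect 462 335 46 252 84.7 axis 171.5 z [0.012 0.029 0.041]
dark 443 mean [ 0.4867 -0.3122  0.0281] rect 493 -314 38 249 81.6 axis 171.0 z [0.014 0.028 0.04 ]
jig 2350 mean [ 0.5016 -0.0212  0.0269] rect 507 -21 281 182 81.1 axis 81.4 z [0.006 0.014 0.078]
blue 240 mean [0.518  0.0643 0.0724] rect 518 65 27 151 81.0 axis 171.1 z [0.062 0.073 0.083]
fixed 260 mean [ 0.4896 -0.1181  0.0731] rect 489 -118 30 151 81.2 axis 171.5 z [0.062 0.074 0.083]
tape 193 mean [0.6984 0.2594 0.0574] rect 701 261 42 70 80.7 axis 171.2 z [0.037 0.059 0.069]
glue 249 mean [ 0.7278 -0.2813  0.0977] rect 735 -285 59 56 58.8 axis 63.5 z [0.039 0.099 0.15 ]
```

View pics/crop.png

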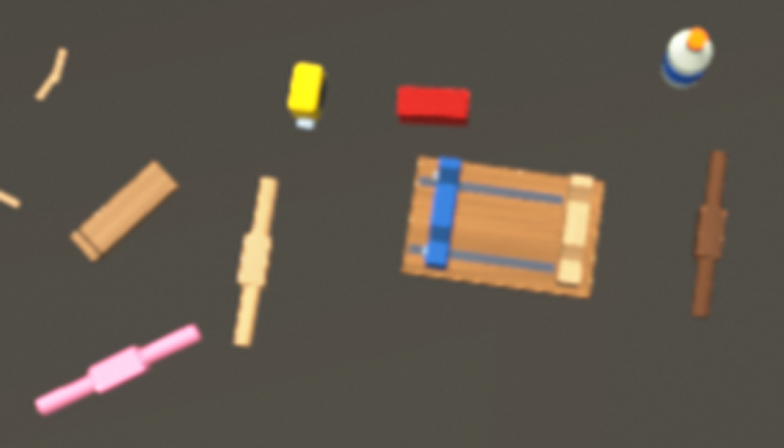

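The crop confirms it: the pale wood spindle is the upright one on the left (crop 255,262), clearly different from the pink one (118,368). The solid red block is at (433,103). I'm moving above the block.

```bash
cat >> h.py <<'E'
def pose():
    o=monitor.get_obs(); return o,np.array(o['tcp_pos']),Ro.from_rotvec(o['orientation']).as_matrix()
def wcloud():
    o,t,R=pose(); m=optics.camera_model("wrist"); p,d=optics.grab_frame("wrist"); d=d.astype(float)
    f=200/np.tan(np.radians(m["vertical_fov"])/2)
    v,u=np.mgrid[0:400,0:640]; x=u-m["cx"];y=v-m["cy"];q=np.hypot(x,y)+1e-9;th=q/f
    k=np.tan(np.minimum(th,1.45))/q
    c=np.stack([x*k*d,y*k*d,d,np.ones_like(d)],-1)@np.array(m["hand_eye"]).T
    W=c[...,:3]@R.T+t; W[(d==0)|(th>1.4)]=np.nan
    return p,W
def go(x,y,z,yaw=None):
    "remaining move in present tool axes (cm) and turn about tool z (rad); yaw = world angle of tool x, deg"
    o,t,R=pose(); d=R.T@(np.array([x,y,z])-t)*100
    ps=np.degrees(np.arctan2(R[1,0],R[0,0]))
    tw=None
    if yaw is not None:
        T=np.column_stack([[np.cos(np.radians(yaw)),np.sin(np.radians(yaw)),0],[np.sin(np.radians(yaw)),-np.cos(np.radians(yaw)),0],[0,0,-1]])
        tw=Ro.from_matrix(R.T@T).as_rotvec().round(4); d2=T.T@(np.array([x,y,z])-t)*100
    print('t',round(float(o['clock']),2),'tcp',t.round(4),'yaw',ps.round(2),'tilt',np.degrees(np.arccos(-R[2,2])).round(2),'shift cm',d.round(2),'turn',tw, 'shift after turn', None if tw is None else d2.round(2))
E
R='[[3.3,-3.0,-0.25],[0,0,0]]'; 
python3 -m crank '[[[3.3,-3.0,-0.25],[0,0,0]],[[3.3,-3.0,-0.25],[0,0,0]],[[3.3,-3.0,-0.25],[0,0,0]],[[3.3,-3.0,-0.25],[0,0,0]],[[3.3,-3.0,-0.25],[0,0,0]]]'
python3 -m crank '[[[3.3,-3.0,-0.25],[0,0,0]],[[3.3,-3.0,-0.25],[0,0,0]],[[3.3,-3.0,-0.25],[0,0,0]],[[3.3,-3.0,-0.25],[0,0,0]],[[3.3,-3.0,-0.25],[0,0,0]]]'
python3 -m crank '[[[3.3,-3.0,-0.25],[0,0,0]],[[3.3,-3.0,-0.25],[0,0,0]],[[3.3,-3.0,-0.25],[0,0,0]],[[3.3,-3.0,-0.25],[0,0,0]],[[3.3,-3.0,-0.25],[0,0,0]]]'
python3 -m crank '[[[3.3,-3.0,-0.25],[0,0,0]],[[3.3,-3.0,-0.25],[0,0,0]],[[3.3,-3.0,-0.25],[0,0,0]],[[3.3,-3.0,-0.25],[0,0,0]],[[3.3,-3.0,-0.25],[0,0,0]]]'
python3 -m crank '[[[0,0,0],[0,0,-0.136]],[[0,0,0],[0,0,-0.136]],[[0,0,0],[0,0,-0.136]],[[0,0,0],[0,0,-0.136]],[[0,0,0],[0,0,-0.136]]]'
python3 -m crank '[[[0,0,0],[0,0,-0.136]],[[0,0,0],[0,0,-0.136]],[[0,0,0],[0,0,-0.136]],[[0,0,0],[0,0,-0.136]],[[0,0,0],[0,0,0]]]'
python3 - <<'E'
from h import *
go(.677,.078,.28,85.5)
p,W=wcloud();np.savez('w1.npz',p=p,W=W);cv2.imwrite('pics/w1.png',p[...,::-1])
print(W[::80,::80].round(2)[:,:,2]); print(optics.camera_model("wrist"))
E
```

```text
clock: 0.6
tcp_pos: [0.2766, -0.4743, 0.2436]
orientation: [-3.122, -0.346, 0.0]
contact_force: [0.6, -0.2, 0.4]
grip_width: 0.0853
gripper_force: 0.0
clock: 1.1
tcp_pos: [0.4046, -0.2919, 0.2563]
orientation: [-3.122, -0.346, 0.0]
contact_force: [1.1, 0.1, -0.0]
grip_width: 0.0852
gripper_force: 0.0
clock: 1.6
tcp_pos: [0.5328, -0.1096, 0.2687]
orientation: [3.122, 0.346, -0.001]
contact_force: [0.5, -0.5, -0.4]
grip_width: 0.0856
gripper_force: 0.0
clock: 2.1
tcp_pos: [0.661, 0.0726, 0.2809]
orientation: [3.122, 0.345, -0.001]
contact_force: [0.8, 0.2, 0.1]
grip_width: 0.0854
gripper_force: 0.0
clock: 2.6
tcp_pos: [0.6601, 0.0712, 0.2807]
orientation: [-2.824, -1.375, 0.002]
contact_force: [-0.4, 0.3, -0.0]
grip_width: 0.0854
gripper_force: 0.0
clock: 3.1
tcp_pos: [0.6602, 0.071, 0.2806]
orientation: [-2.355, -2.078, 0.001]
contact_force: [0.1, -0.3, 0.8]
grip_width: 0.0854
gripper_force: 0.0
t 3.1 tcp [0.6602 0.071  0.2806] yaw 82.83 tilt 0.07 shift cm [0.9  1.58 0.06] turn [-0.0012  0.     -0.0465] shift after turn [0.83 1.62 0.06]
[[-0.02  0.    0.04 -0.    0.    0.   -0.   -0.75]
 [ 0.    0.    0.    0.   -0.    0.   -0.   -0.75]
 [ 0.    0.    0.    0.01  0.06  0.    0.   -0.75]
 [ 0.1   0.   -0.    0.01 -0.   -0.   -0.   -0.75]
 [-0.05  0.    0.35  0.07 -0.    0.    0.35 -0.75]]
{'vertical_fov': 65.70646984690485, 'cx': 319.1497786784925, 'cy': 200.6876342069444, 'hand_eye': array([[-3.86064005e-04, -9.59341571e-01, -2.82247412e-01,
         7.18259178e-02],
       [ 9.99999842e-01, -2.54940487e-04, -5.01294012e-04,
         6.28312491e-05],
       [ 4.08955892e-04, -2.82247560e-01,  9.59341518e-01,
        -1.42607703e-01],
       [ 0.00000000e+00,  0.00000000e+00,  0.00000000e+00,
         1.00000000e+00]])}
```

View pics/w1.png

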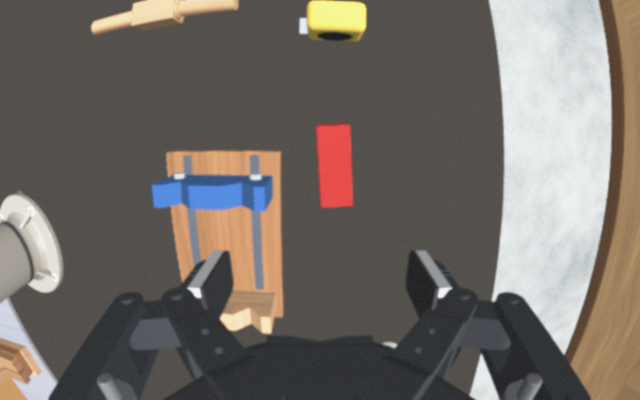

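The wrist view shows the red block at (335,165), the blue support at (213,192), the jig base around it, and the fixed support at (245,310) partly hidden by a finger. Next I'll measure them from this cloud.

```bash
cat >> h.py <<'E'
def hsv(p):
    a=cv2.cvtColor(p,cv2.COLOR_RGB2HSV).astype(int); return a[...,0],a[...,1],a[...,2]
def box(x0,y0,x1,y1):
    m=np.zeros((400,640),bool);m[y0:y1,x0:x1]=1;return m
def rep(n,W,m,z0=0.,z1=1.):
    m=m&(W[...,2]>z0)&(W[...,2]<z1);P=W[m];P=P[~np.isnan(P[:,0])]
    lo,hi=np.percentile(P[:,:2],[.3,99.7],axis=0)
    (cx,cy),(a,b),an=cv2.minAreaRect((P[:,:2]*1000).astype(np.float32))
    e=np.linalg.eigh(np.cov(P[:,:2].T))[1][:,-1]
    print(n,len(P),'mean',P.mean(0).round(4),'rect',round(cx,1),round(cy,1),round(a,1),round(b,1),round(an,1),'axis',np.degrees(np.arctan2(e[1],e[0])).round(2),'z',np.percentile(P[:,2],[5,50,95]).round(4))
E
python3 - <<'E'
from h import *
D=np.load('w1.npz');p,W=D['p'],D['W'];h,s,v=hsv(p)
red=(s>120)&((h<8)|(h>172))
rep('spacer',W,box(300,110,370,220)&red,.052,.07)
blue=box(140,160,285,215)&(h>95)&(h<130)&(s>100)
rep('bluetop',W,blue,.07,.085)
rep('base',W,box(150,140,300,330)&(s>50)&~blue,.006,.018)
rep('fixedtop',W,box(200,285,290,340)&(s>50)&(h<25),.07,.085)
rep('pale',W,box(80,0,245,40)&(s>60)&(h<25),.008,.045)
E
```

```text
spacer 2705 mean [0.6789 0.0778 0.0599] rect 678.5 75.7 99.5 40.4 85.2 axis 85.96 z [0.0586 0.0599 0.0613]
bluetop 1805 mean [0.5207 0.0635 0.0759] rect 518.1 62.8 31.1 151.7 80.8 axis 171.23 z [0.0711 0.0767 0.0781]
base 8886 mean [0.5221 0.0034 0.0121] rect 504.6 -22.6 271.1 171.8 81.3 axis 93.8 z [0.0107 0.0121 0.0135]
fixedtop 561 mean [ 0.5285 -0.1253  0.0753] rect 527.2 -127.1 32.6 75.3 79.9 axis 169.59 z [0.0706 0.0764 0.0779]
pale 2239 mean [0.4712 0.3229 0.0287] rect 459.5 330.1 36.9 240.5 81.3 axis 170.95 z [0.0164 0.0289 0.0368]
```

```bash

python3 -m crank '[[[0.45,0.84,2.6],[0,0,-0.043]],[[0.35,0.8,4],[0,0,0]],[[0,0,4],[0,0,0]],[[0,0,4],[0,0,0]],[[0,0,0],[0,0,0]]]'
python3 - <<'E'
from h import *
go(.6785,.0765,.022,85.3)
E
```

```text
clock: 3.65
tcp_pos: [0.6735, 0.0761, 0.129]
orientation: [-2.311, -2.12, 0.015]
contact_force: [-1.1, 0.1, -0.3]
grip_width: 0.0854
gripper_force: 0.0
t 3.65 tcp [0.6735 0.0761 0.129 ] yaw 85.09 tilt 0.64 shift cm [ 0.12  0.6  10.7 ] turn [-0.0106  0.0033 -0.0037] shift after turn [ 0.08  0.49 10.7 ]
```

```bash

python3 -m crank '[[[0.1,0.5,1.5],[-0.01,0.003,-0.004]],[[0,0,3],[0,0,0]],[[0,0,3],[0,0,0]],[[0,0,2],[0,0,0]],[[0,0,1.2],[0,0,0]]]'
python3 - <<'E'
from h import *
go(.6785,.0765,.022,85.3)
E
```

```text
clock: 4.15
tcp_pos: [0.6837, 0.0783, 0.028]
orientation: [2.305, 2.127, 0.013]
contact_force: [-1.0, -0.9, 0.2]
grip_width: 0.0851
gripper_force: 0.0
t 4.15 tcp [0.6837 0.0783 0.028 ] yaw 85.4 tilt 0.58 shift cm [-0.22 -0.51  0.59] turn [ 0.0098 -0.0026  0.0017] shift after turn [-0.22 -0.51  0.6 ]
```

```bash

python3 -m crank '[[[-0.1,-0.3,0.3],[0.01,-0.003,0.002]],[[0,0,0],[0,0,0]],[[0,0,0],[0,0,0]]]'
python3 - <<'E'
from h import *
go(.6785,.0765,.022,85.3)
E
```

```text
clock: 4.45
tcp_pos: [0.6816, 0.0779, 0.0268]
orientation: [2.309, 2.128, 0.003]
contact_force: [0.4, -0.3, 0.1]
grip_width: 0.0854
gripper_force: 0.0
t 4.45 tcp [0.6816 0.0779 0.0268] yaw 85.34 tilt 0.13 shift cm [-0.16 -0.3   0.48] turn [ 0.0021 -0.0006  0.0006] shift after turn [-0.16 -0.3   0.48]
```

```bash

python3 -m crank '[[[-0.15,-0.3,0.3],[0.002,0,0]],[[0,0,0],[0,0,0]]]'
python3 -m crank '[[[0,0,0],[0,0,0]],[[0,0,0],[0,0,0]],[[0,0,0],[0,0,0]],[[0,0,0],[0,0,0]],[[0,0,0],[0,0,0]]]' 3 35
python3 -m crank '[[[0,0,0],[0,0,0]],[[0,0,0],[0,0,0]]]'
python3 - <<'E'
from h import *
go(.500,-.0522,.035,81.2)
E
```

```text
clock: 4.65
tcp_pos: [0.6773, 0.076, 0.0226]
orientation: [-2.309, -2.129, 0.002]
contact_force: [-0.6, -0.3, 0.1]
grip_width: 0.0855
gripper_force: 0.0
clock: 5.15
tcp_pos: [0.6778, 0.0765, 0.0226]
orientation: [-2.309, -2.129, 0.001]
contact_force: [1.2, -0.2, 1.1]
grip_width: 0.0395
gripper_force: 36.6
clock: 5.35
tcp_pos: [0.6778, 0.0765, 0.0226]
orientation: [-2.309, -2.129, 0.001]
contact_force: [0.3, 0.7, 2.9]
grip_width: 0.0396
gripper_force: 36.6
t 5.35 tcp [0.6778 0.0765 0.0226] yaw 85.36 tilt 0.08 shift cm [-14.26 -16.68  -1.22] turn [-0.0014 -0.0002  0.0726] shift after turn [-15.44 -15.6   -1.24]
```

```bash

python3 -m crank '[[[0,0,-1],[0,0,0]],[[0,0,-3],[0,0,0]],[[0,0,-4],[0,0,0]],[[0,0,-2],[0,0,0.073]],[[0,0,0],[0,0,0]]]'
python3 -m crank '[[[-2.6,-2.6,0],[0,0,0]],[[-3.2,-3.2,0],[0,0,0]],[[-3.2,-3.2,0],[0,0,0]],[[-3.2,-3.2,0],[0,0,0]],[[-3.2,-3.4,0],[0,0,0]]]'
python3 -m crank '[[[0,0,0],[0,0,0]],[[0,0,0],[0,0,0]]]'
python3 - <<'E'
from h import *
go(.500,-.0522,.035,81.2)
p,W=wcloud();np.savez('w2.npz',p=p,W=W);cv2.imwrite('pics/w2.png',p[...,::-1])
E
```

```text
clock: 5.85
tcp_pos: [0.6796, 0.0771, 0.1264]
orientation: [2.386, 2.041, 0.006]
contact_force: [1.1, 0.5, -0.7]
grip_width: 0.0395
gripper_force: 36.4
clock: 6.35
tcp_pos: [0.4973, -0.053, 0.1214]
orientation: [-2.382, -2.044, 0.005]
contact_force: [-0.2, -0.8, -0.6]
grip_width: 0.0397
gripper_force: 36.3
clock: 6.55
tcp_pos: [0.4984, -0.053, 0.1219]
orientation: [-2.385, -2.042, 0.005]
contact_force: [0.7, -0.4, -0.9]
grip_width: 0.0394
gripper_force: 36.4
t 6.55 tcp [ 0.4984 -0.053   0.1219] yaw 81.13 tilt 0.22 shift cm [0.11 0.18 8.69] turn [-0.0036  0.001  -0.0013] shift after turn [0.1  0.14 8.69]
```

View pics/w2.png

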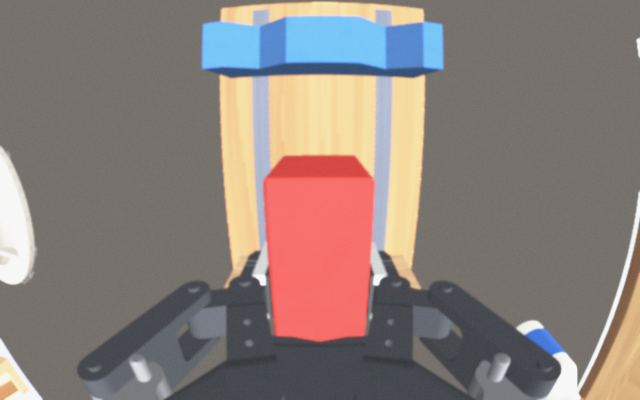

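The block is held centred above the base at (320,230), square with the jig, and the blue support is clear at (322,47). Lowering it.

```bash

python3 -m crank '[[[0.1,0.15,2],[-0.003,0.001,-0.001]],[[0,0,3],[0,0,0]],[[0,0,2],[0,0,0]],[[0,0,1],[0,0,0]],[[0,0,0],[0,0,0]]]'
python3 -m crank '[[[0,0,0],[0,0,0]]]'
python3 - <<'E'
from h import *
go(.500,-.0522,.035,81.2)
E
```

```text
clock: 7.1
tcp_pos: [0.5014, -0.0499, 0.0414]
orientation: [-2.381, -2.046, -0.001]
contact_force: [0.5, -0.3, -1.1]
grip_width: 0.0398
gripper_force: 36.4
clock: 7.2
tcp_pos: [0.5024, -0.0504, 0.043]
orientation: [2.383, 2.046, 0.004]
contact_force: [0.3, 0.2, -1.2]
grip_width: 0.0397
gripper_force: 36.4
t 7.2 tcp [ 0.5024 -0.0504  0.043 ] yaw 81.3 tilt 0.13 shift cm [-0.22 -0.21  0.8 ] turn [ 0.0017 -0.0014  0.0017] shift after turn [-0.22 -0.21  0.8 ]
```

```bash

python3 -m crank '[[[-0.15,-0.2,0.4],[0,0,0]],[[0,0,0.2],[0,0,0]],[[0,0,0],[0,0,0]]]'
python3 -m crank '[[[0,0,0.1],[0,0,0]],[[0,0,0],[0,0,0]]]'
python3 - <<'E'
from h import *
go(.500,-.0522,.035,81.2)
E
```

```text
clock: 7.5
tcp_pos: [0.4993, -0.0525, 0.0368]
orientation: [2.384, 2.044, 0.002]
contact_force: [-0.3, 0.5, -0.3]
grip_width: 0.0392
gripper_force: 36.4
clock: 7.7
tcp_pos: [0.4994, -0.0524, 0.0357]
orientation: [2.385, 2.045, 0.002]
contact_force: [0.3, -0.7, -1.5]
grip_width: 0.0395
gripper_force: 36.4
t 7.7 tcp [ 0.4994 -0.0524  0.0357] yaw 81.23 tilt 0.09 shift cm [0.02 0.06 0.07] turn [ 0.0013 -0.0008  0.0005] shift after turn [0.02 0.06 0.07]
```

```bash

python3 -m crank '[[[0,0.03,0.1],[0,0,0]],[[0,0,0],[0,0,0]]]'
python3 -m crank '[[[0,0,0.05],[0,0,0]],[[0,0,0],[0,0,0]]]'
```

```text
clock: 7.9
tcp_pos: [0.4997, -0.0523, 0.0346]
orientation: [2.385, 2.045, 0.002]
contact_force: [-0.0, 0.4, -1.0]
grip_width: 0.0397
gripper_force: 36.4
clock: 8.1
tcp_pos: [0.4997, -0.0523, 0.0345]
orientation: [2.384, 2.045, 0.002]
contact_force: [-1.3, 0.4, 5.1]
grip_width: 0.0398
gripper_force: 36.9
```

```bash

python3 -m crank '[[[0,0,0],[0,0,0]],[[0,0,0],[0,0,0]],[[0,0,0],[0,0,0]],[[0,0,0],[0,0,0]]]' 7
python3 -m crank '[[[0,0,-2],[0,0,0]],[[0,0,-3.5],[0,0,0]],[[0,0,-4],[0,0,0]],[[0,0,-3],[0,0,0]],[[3,0,0],[0,0,0]]]'
python3 -m crank '[[[4,0,0],[0,0,0]],[[4,0,0],[0,0,0]],[[4,0,0],[0,0,0]],[[2,0,0],[0,0,0]],[[0,0,0],[0,0,0]]]' 0 25
python3 - <<'E'
from h import *
p,W=wcloud();h,s,v=hsv(p);cv2.imwrite('pics/w3.png',p[...,::-1]);np.savez('w3.npz',p=p,W=W)
blue=(h>95)&(h<130)&(s>100)
rep('bluetop',W,blue,.07,.085)
rep('red',W,(s>120)&((h<8)|(h>172)),.065,.08)
go(.526,.1157,.045,81.2)
E
```

```text
clock: 8.5
tcp_pos: [0.4997, -0.0524, 0.0341]
orientation: [2.385, 2.045, 0.002]
contact_force: [-0.5, -0.4, -1.0]
grip_width: 0.07
gripper_force: 0.0
clock: 9.0
tcp_pos: [0.5065, -0.0265, 0.1628]
orientation: [2.387, 2.032, 0.006]
contact_force: [0.2, -0.7, -0.3]
grip_width: 0.0701
gripper_force: 0.0
clock: 9.5
tcp_pos: [0.5253, 0.1199, 0.1596]
orientation: [-2.378, -2.051, -0.005]
contact_force: [-0.2, -0.0, -0.4]
grip_width: 0.0004
gripper_force: 0.0
bluetop 1529 mean [0.519  0.0672 0.075 ] rect 518.7 64.1 29.4 150.7 81.3 axis 171.25 z [0.0705 0.0761 0.0778]
red 136 mean [ 0.5063 -0.0078  0.071 ] rect 506.1 -8.8 12.3 9.7 81.8 axis 79.97 z [0.066  0.0717 0.073 ]
t 9.55 tcp [0.5252 0.1172 0.1592] yaw 81.41 tilt 0.09 shift cm [-0.15  0.09 11.42] turn [ 0.0008 -0.0014  0.0037] shift after turn [-0.14  0.1  11.42]
```

```bash

python3 -m crank '[[[0,0.1,3],[0,0,0.003]],[[0,0,4],[0,0,0]],[[0,0,3],[0,0,0]],[[0,0,1.4],[0,0,0]],[[0,0,0],[0,0,0]]]'
python3 -m crank '[[[-1,0,0],[0,0,0]],[[-1,0,0],[0,0,0]],[[-0.5,0,0],[0,0,0]],[[-0.5,0,0],[0,0,0]],[[-0.5,0,0],[0,0,0]]]'
python3 -m crank '[[[-1,0,0],[0,0,0]],[[-1,0,0],[0,0,0]],[[-1,0,0],[0,0,0]],[[0,0,0],[0,0,0]],[[0,0,0],[0,0,0]]]'
python3 - <<'E'
from h import *
o='.4992 -.0572'
O=np.array([.4992,-.0572]);y=np.array([np.cos(np.radians(81.25)),np.sin(np.radians(81.25))])
_,t,R=pose();print('jig y',(t[:2]-O)@y,'x',(t[:2]-O)@[y[1],-y[0]])
p,W=cloud('top');h,s,v=hsv(p)
b=box(270,170,365,245)
rep('blue',W,b&(h>95)&(h<130)&(s>100),.06); rep('red',W,b&(s>150)&((h<6)|(h>174)),.06)
E
```

```text
clock: 10.05
tcp_pos: [0.5253, 0.1139, 0.0437]
orientation: [-2.388, -2.039, 0.004]
contact_force: [0.5, -0.1, 0.4]
grip_width: -0.0004
gripper_force: 0.0
clock: 10.55
tcp_pos: [0.5221, 0.0815, 0.0463]
orientation: [2.387, 2.041, 0.007]
contact_force: [1.0, 2.6, 2.7]
grip_width: -0.0001
gripper_force: 1.4
clock: 11.05
tcp_pos: [0.5154, 0.0498, 0.0446]
orientation: [-2.389, -2.04, 0.002]
contact_force: [0.0, -0.4, 0.8]
grip_width: 0.0002
gripper_force: 0.0
jig y 0.10826226785946318 x -0.0003049396967165607
blue 53 mean [0.4518 0.0337 0.0803] rect 440.1 32.5 80.0 24.4 2.8 axis -165.9 z [0.0634 0.0714 0.0826]Traceback (most recent call last):
  File "<stdin>", line 7, in <module>
  File "h.py", line 37, in rep
    lo,hi=np.percentile(P[:,:2],[.3,99.7],axis=0)
          ~~~~~~~~~~~~~^^^^^^^^^^^^^^^^^^^^^^^^^^
    return _quantile_unchecked(
        a, q, axis, out, overwrite_input, method, keepdims, weights)
    return _ureduce(a,
                    func=_quantile_ureduce_func,
    ...<5 lines>...
                    overwrite_input=overwrite_input,
                    method=method)
    r = func(a, **kwargs)
    result = _quantile(arr,
                       quantiles=q,
    ...<2 lines>...
                       out=out,
                       weights=wgt)
    slices_having_nans = np.isnan(arr[-1, ...])
                                  ~~~^^^^^^^^^
IndexError: index -1 is out of bounds for axis 0 with size 0
```

```bash

python3 -m crank '[[[-0.3,0,0],[0,0,0]],[[-0.3,0,0],[0,0,0]]]'
python3 -m crank '[[[-0.3,0,0],[0,0,0]],[[-0.2,0,0],[0,0,0]]]'
python3 -m crank '[[[-0.1,0,0],[0,0,0]],[[-0.1,0,0],[0,0,0]]]'
python3 -m crank '[[[-0.1,0,0],[0,0,0]],[[-0.1,0,0],[0,0,0]]]'
```

```text
clock: 11.3
tcp_pos: [0.515, 0.046, 0.0449]
orientation: [-2.386, -2.042, -0.002]
contact_force: [-0.7, 3.2, -2.1]
grip_width: -0.0
gripper_force: 1.4
clock: 11.5
tcp_pos: [0.5142, 0.0406, 0.045]
orientation: [-2.387, -2.042, -0.002]
contact_force: [-0.9, 2.2, -1.6]
grip_width: 0.0
gripper_force: 1.3
clock: 11.7
tcp_pos: [0.5142, 0.0385, 0.0451]
orientation: [-2.388, -2.042, -0.002]
contact_force: [-1.2, 3.8, -1.8]
grip_width: -0.0002
gripper_force: 1.3
clock: 11.9
tcp_pos: [0.514, 0.0366, 0.0452]
orientation: [2.388, 2.042, 0.002]
contact_force: [-1.4, 3.5, -1.5]
grip_width: -0.0001
gripper_force: 1.6
```

```bash
python3 - <<'E'
from h import *
p,W=wcloud();h,s,v=hsv(p);cv2.imwrite('pics/w4.png',p[...,::-1]);np.savez('w4.npz',p=p,W=W)
O=np.array([.4992,-.0572]);y=np.array([np.cos(np.radians(81.25)),np.sin(np.radians(81.25))])
o,t,R=pose();print('jig y',(t[:2]-O)@y,'x',(t[:2]-O)@[y[1],-y[0]],o['contact_force'])
E
```

```text
jig y 0.09482055520728028 x 0.0003461664193096833 [-1.73766113  3.66427587 -0.83477812]
```

```bash

python3 -m crank '[[[-0.1,0,0],[0,0,0]],[[-0.1,0,0],[0,0,0]]]'
python3 -m crank '[[[-0.1,0,0],[0,0,0]],[[0,0,0],[0,0,0]]]'
python3 -m crank '[[[-0.1,0,0],[0,0,0]],[[0,0,0],[0,0,0]]]'
```

```text
clock: 12.15
tcp_pos: [0.5137, 0.0347, 0.0452]
orientation: [2.387, 2.042, 0.002]
contact_force: [-1.2, 4.1, -0.6]
grip_width: 0.0001
gripper_force: 1.8
clock: 12.35
tcp_pos: [0.5136, 0.0335, 0.0452]
orientation: [2.388, 2.041, 0.002]
contact_force: [-1.3, 3.5, -0.2]
grip_width: -0.0001
gripper_force: 1.6
clock: 12.55
tcp_pos: [0.5134, 0.0325, 0.0452]
orientation: [2.388, 2.041, 0.002]
contact_force: [-2.1, 3.7, -0.3]
grip_width: -0.0001
gripper_force: 1.6
```

```bash

python3 -m crank '[[[-0.1,0,0],[0,0,0]],[[0,0,0],[0,0,0]]]' | sed -n '2p;4p'
python3 -m crank '[[[-0.1,0,0],[0,0,0]],[[0,0,0],[0,0,0]]]' | sed -n '2p;4p'
python3 -m crank '[[[-0.1,0,0],[0,0,0]],[[0,0,0],[0,0,0]]]' | sed -n '2p;4p'
```

```text
tcp_pos: [0.5134, 0.0323, 0.0452]
contact_force: [-1.5, 5.1, -0.7]
tcp_pos: [0.5134, 0.0323, 0.0453]
contact_force: [-0.2, 8.3, -2.5]
tcp_pos: [0.5134, 0.0323, 0.0453]
contact_force: [-0.9, 11.0, -4.1]
```

```bash
python3 - <<'E'
from h import *
p,W=wcloud();cv2.imwrite('pics/w4.png',p[:300,:,::-1]);np.savez('w4.npz',p=p,W=W);h,s,v=hsv(p)
for n,m in(('blue',(h>95)&(h<130)&(s>100)),('red',(s>150)&((h<6)|(h>174)))):
    print(n,[((W[...,2]>a)&m).sum() for a in(.0,.06,.07)])
E
```

```text
blue [np.int64(8756), np.int64(2882), np.int64(1563)]
red [np.int64(0), np.int64(0), np.int64(0)]
```

The TCP stopped at y = 0.0323 while the force rose from 5 to 8 to 11 N, so the block now fills the gap. Backing off and going above the block.

```bash

python3 -m crank '[[[0.5,0,0],[0,0,0]],[[1.5,0,0],[0,0,0]],[[0,0,-3],[0,0,0]],[[0,0,-4],[0,0,0]],[[0,0,-4],[0,0,0]]]'
python3 -m crank '[[[-2,0,0],[0,0,0]],[[-4,0,0],[0,0,0]],[[-4,0,0],[0,0,0]],[[-1,0,0],[0,0,0]],[[0,0,0],[0,0,0]]]' 7
python3 - <<'E'
from h import *
p,W=wcloud();h,s,v=hsv(p);cv2.imwrite('pics/w5.png',p[...,::-1]);np.savez('w5.npz',p=p,W=W)
rep('bluetop',W,(h>95)&(h<130)&(s>100),.072,.085)
rep('red',W,(s>120)&((h<8)|(h>172)),.067,.08)
go(.4992,-.0572,.0345,81.25)
E
```

```text
clock: 13.7
tcp_pos: [0.516, 0.0495, 0.1564]
orientation: [2.388, 2.042, 0.001]
contact_force: [0.4, -0.5, -0.2]
grip_width: -0.0003
gripper_force: 0.0
clock: 14.2
tcp_pos: [0.4989, -0.0615, 0.1552]
orientation: [2.391, 2.036, 0.001]
contact_force: [1.1, 0.3, -0.7]
grip_width: 0.0699
gripper_force: 0.0
bluetop 4927 mean [0.5093 0.0069 0.0765] rect 509.5 6.9 30.1 150.7 81.3 axis 171.17 z [0.0732 0.0768 0.078 ]
red 6312 mean [ 0.499  -0.0551  0.0719] rect 498.3 -58.2 99.3 40.3 81.5 axis 81.04 z [0.0708 0.072  0.073 ]
t 14.25 tcp [ 0.4993 -0.0594  0.1553] yaw 80.97 tilt 0.1 shift cm [ 0.21 -0.06 12.08] turn [ 0.0016 -0.0008 -0.0049] shift after turn [ 0.22 -0.04 12.08]
```

View pics/w5.png

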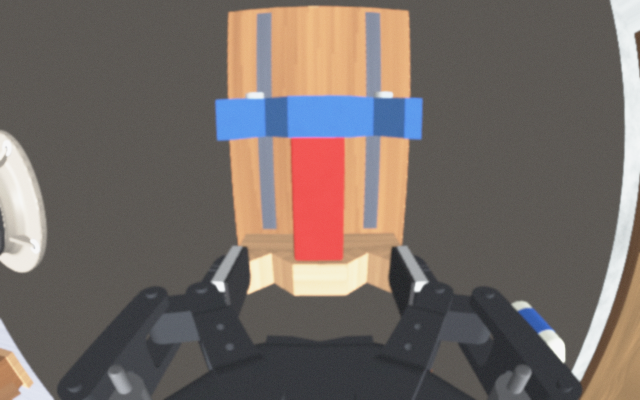

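The red block (318,198) touches both the blue support (318,117) and the fixed one (320,270), with no visible gap. Now picking it out.

```bash

python3 -m crank '[[[0.2,0,2],[0,0,-0.005]],[[0,0,4],[0,0,0]],[[0,0,3.5],[0,0,0]],[[0,0,2],[0,0,0]],[[0,0,0.3],[0,0,0]]]'
python3 -m crank '[[[0,0,0],[0,0,0]],[[0,0,0],[0,0,0]]]'
python3 - <<'E'
from h import *
go(.4988,-.0575,.0345,81.3)
E
```

```text
clock: 14.75
tcp_pos: [0.4981, -0.0548, 0.035]
orientation: [-2.377, -2.049, 0.001]
contact_force: [0.4, -0.1, 0.2]
grip_width: 0.0699
gripper_force: 0.0
clock: 14.95
tcp_pos: [0.5006, -0.0563, 0.0383]
orientation: [2.38, 2.048, 0.005]
contact_force: [0.1, -0.6, -0.4]
grip_width: 0.0701
gripper_force: 0.0
t 14.95 tcp [ 0.5006 -0.0563  0.0383] yaw 81.42 tilt 0.2 shift cm [-0.14 -0.16  0.38] turn [ 0.0032 -0.0014  0.0021] shift after turn [-0.14 -0.16  0.38]
```

```bash

python3 -m crank '[[[-0.05,-0.1,0.25],[0.003,-0.001,0.002]],[[0,0,0],[0,0,0]],[[0,0,0],[0,0,0]]]'
python3 -m crank '[[[0,0,0],[0,0,0]],[[0,0,0],[0,0,0]],[[0,0,0],[0,0,0]],[[0,0,0],[0,0,0]],[[0,0,0],[0,0,0]]]' 3 35
python3 -m crank '[[[0,0,-0.5],[0,0,0]],[[0,0,-1],[0,0,0]],[[0,0,-1.5],[0,0,0]],[[0,0,-2],[0,0,0]],[[0,0,-3],[0,0,0]]]'
python3 -m crank '[[[0,0,-2.5],[0,0,0]],[[0,0,0],[0,0,0]]]'
python3 - <<'E'
from h import *
p,W=wcloud();h,s,v=hsv(p)
rep('bluetop',W,(h>95)&(h<130)&(s>100),.072,.085)
go(.6785,.0765,.024,85.3)
E
```

```text
clock: 15.25
tcp_pos: [0.4986, -0.0579, 0.0351]
orientation: [-2.385, -2.044, 0.001]
contact_force: [1.1, -0.8, -0.2]
grip_width: 0.07
gripper_force: 0.0
clock: 15.75
tcp_pos: [0.4985, -0.0578, 0.0348]
orientation: [-2.384, -2.044, 0.002]
contact_force: [-0.3, -1.3, 4.6]
grip_width: 0.0391
gripper_force: 36.3
clock: 16.25
tcp_pos: [0.4975, -0.0574, 0.1154]
orientation: [-2.382, -2.044, 0.004]
contact_force: [0.5, -0.0, -0.5]
grip_width: 0.0396
gripper_force: 36.2
clock: 16.45
tcp_pos: [0.5011, -0.0574, 0.1439]
orientation: [2.382, 2.043, 0.005]
contact_force: [1.2, -1.3, -1.1]
grip_width: 0.0397
gripper_force: 36.4
bluetop 5420 mean [0.5097 0.0067 0.0765] rect 509.6 6.4 30.2 150.5 81.2 axis 171.1 z [0.0732 0.0768 0.078 ]
t 16.5 tcp [ 0.4999 -0.0577  0.1421] yaw 81.23 tilt 0.15 shift cm [15.99 15.57 11.84] turn [ 0.0026  0.0005 -0.0711] shift after turn [14.84 16.7  11.81]
```

```bash

python3 -m crank '[[[2.6,2.6,0],[0,0,0]],[[3.3,3.2,0],[0,0,0]],[[3.4,3.3,0],[0,0,0]],[[3.4,3.3,0],[0,0,0]],[[3.3,3.2,0],[0,0,0]]]'
python3 -m crank '[[[0,0,1],[0,0,0]],[[0,0,3],[0,0,0]],[[0,0,3.5],[0,0,0]],[[0,0,2.5],[0,0,0]],[[0,0,1],[0,0,0]]]'
python3 -m crank '[[[0,0,0],[0,0,0]],[[0,0,0],[0,0,0]]]'
python3 - <<'E'
from h import *
go(.6785,.0765,.0227,81.2)
E
```

```text
clock: 17.0
tcp_pos: [0.6777, 0.0777, 0.1381]
orientation: [-2.383, -2.044, 0.005]
contact_force: [0.8, -0.4, -0.3]
grip_width: 0.0393
gripper_force: 36.4
clock: 17.5
tcp_pos: [0.6739, 0.0757, 0.0253]
orientation: [-2.381, -2.043, 0.011]
contact_force: [-1.0, 0.8, -1.4]
grip_width: 0.0396
gripper_force: 36.4
clock: 17.7
tcp_pos: [0.6774, 0.0769, 0.0302]
orientation: [-2.384, -2.044, 0.001]
contact_force: [0.2, -0.4, -1.2]
grip_width: 0.0396
gripper_force: 36.4
t 17.7 tcp [0.6774 0.0769 0.0302] yaw 81.23 tilt 0.07 shift cm [-0.02  0.12  0.75] turn [-0.0011 -0.0004  0.0005] shift after turn [-0.02  0.12  0.75]
```

```bash

python3 -m crank '[[[0,0,0.4],[0,0,0]],[[0,0,0.2],[0,0,0]],[[0,0,0],[0,0,0]]]'
python3 -m crank '[[[0,0,0.1],[0,0,0]],[[0,0,0],[0,0,0]]]'
python3 -m crank '[[[0,0,0.07],[0,0,0]],[[0,0,0],[0,0,0]]]'
```

```text
clock: 18.0
tcp_pos: [0.677, 0.0766, 0.0237]
orientation: [-2.384, -2.044, 0.002]
contact_force: [-0.4, 0.0, -0.8]
grip_width: 0.0398
gripper_force: 36.4
clock: 18.2
tcp_pos: [0.6772, 0.0766, 0.0229]
orientation: [-2.384, -2.044, 0.001]
contact_force: [-0.7, -0.3, 3.8]
grip_width: 0.0395
gripper_force: 36.7
clock: 18.4
tcp_pos: [0.6772, 0.0767, 0.0229]
orientation: [-2.384, -2.045, 0.002]
contact_force: [-3.4, -1.3, 8.5]
grip_width: 0.0394
gripper_force: 37.6
```

```bash

python3 -m crank '[[[0,0,0],[0,0,0]],[[0,0,0],[0,0,0]],[[0,0,0],[0,0,0]],[[0,0,0],[0,0,0]],[[0,0,-2],[0,0,0]]]' 7.5
python3 -m crank '[[[0,0,-3.5],[0,0,0]],[[0,0,-4],[0,0,0]],[[0,0,-4],[0,0,-0.1428]],[[0,0,-4],[0,0,-0.1428]],[[0,0,-2],[0,0,-0.1428]]]'
python3 -m crank '[[[0,0,0],[0,0,-0.1428]],[[0,0,0],[0,0,-0.1428]],[[0,0,0],[0,0,-0.1428]],[[0,0,0],[0,0,-0.1428]],[[0,0,0],[0,0,-0.1428]]]'
python3 -m crank '[[[0,0,0],[0,0,-0.1428]],[[0,0,0],[0,0,-0.1428]],[[0,0,0],[0,0,-0.1428]],[[2.2,1.9,0],[0,0,0]],[[3.2,2.7,0],[0,0,0]]]'
python3 -m crank '[[[3.3,2.8,0],[0,0,0]],[[3.3,2.8,0],[0,0,0]],[[3.3,2.8,0],[0,0,0]],[[3.3,2.8,0],[0,0,0]],[[3.3,2.8,0],[0,0,0]]]'
python3 -m crank '[[[3.3,2.8,0],[0,0,0]],[[0,0,0],[0,0,0]],[[0,0,0],[0,0,0]]]'
python3 - <<'E'
from h import *
p,W=wcloud();h,s,v=hsv(p);cv2.imwrite('pics/w6.png',p[...,::-1]);np.savez('w6.npz',p=p,W=W)
go(.4595,.3301,.006,171.2)
m=(s>40)&(h<30)&(np.hypot(W[...,0]-.46,W[...,1]-.33)<.16)&~((W[...,2]>.06))
rep('pale',W,m,.008,.045); rep('square',W,m,.031,.042)
E
```

```text
clock: 18.9
tcp_pos: [0.6746, 0.076, 0.0393]
orientation: [-2.381, -2.043, 0.01]
contact_force: [-0.7, 0.3, -0.3]
grip_width: 0.0749
gripper_force: 0.0
clock: 19.4
tcp_pos: [0.6787, 0.0776, 0.2227]
orientation: [1.886, 2.509, 0.006]
contact_force: [-0.0, -0.0, -1.4]
grip_width: 0.0753
gripper_force: 0.0
clock: 19.9
tcp_pos: [0.6772, 0.0767, 0.2182]
orientation: [-0.891, -3.012, 0.0]
contact_force: [0.2, 0.4, -0.2]
grip_width: 0.0751
gripper_force: 0.0
clock: 20.4
tcp_pos: [0.6319, 0.1283, 0.2175]
orientation: [-0.249, -3.131, 0.0]
contact_force: [1.2, 1.1, 0.8]
grip_width: 0.075
gripper_force: 0.0
clock: 20.9
tcp_pos: [0.488, 0.295, 0.2185]
orientation: [-0.24, -3.132, 0.0]
contact_force: [0.4, 1.6, -0.8]
grip_width: 0.0746
gripper_force: 0.0
clock: 21.2
tcp_pos: [0.4601, 0.3276, 0.2184]
orientation: [-0.235, -3.133, -0.0]
contact_force: [1.2, -1.1, 0.8]
grip_width: 0.0751
gripper_force: 0.0
t 21.25 tcp [0.4613 0.3263 0.2179] yaw 171.24 tilt 0.04 shift cm [ 0.22  0.36 21.19] turn [-0.0005 -0.0004  0.0007] shift after turn [ 0.23  0.35 21.19]
pale 1376 mean [0.4503 0.3292 0.0266] rect 459.4 330.3 36.0 239.6 81.9 axis 171.0 z [0.0201 0.0255 0.036 ]
square 294 mean [0.4525 0.3278 0.0351] rect 459.1 330.3 35.9 77.1 82.2 axis 171.28 z [0.0331 0.0353 0.0367]
```

View pics/w6.png

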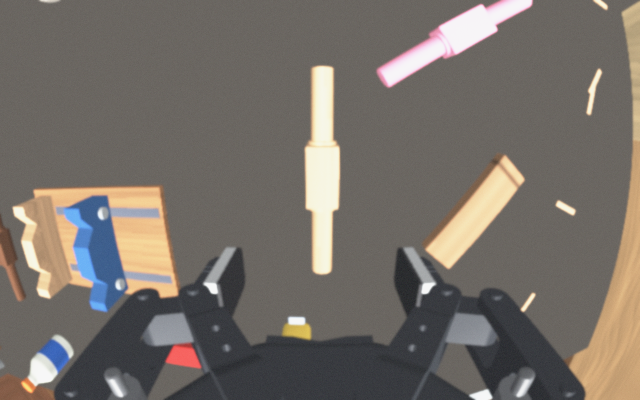

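The pale spindle sits between the fingers (322,178) and isn't pink, and it's clear of the offcut at (475,210). Descending.

```bash

python3 -m crank '[[[0.2,0.35,3],[0,0,-0.008]],[[0,0,4.5],[0,0,0]],[[0,0,4.5],[0,0,0]],[[0,0,4.5],[0,0,0]],[[0,0,2.5],[0,0,0]]]'
python3 -m crank '[[[0,0,0],[0,0,0]],[[0,0,0],[0,0,0]]]'
python3 - <<'E'
from h import *
go(.4592,.3303,.007,171.7)
E
```

```text
clock: 21.75
tcp_pos: [0.4594, 0.327, 0.0236]
orientation: [-0.232, -3.129, 0.006]
contact_force: [-0.5, 0.1, -0.1]
grip_width: 0.0746
gripper_force: 0.0
clock: 21.95
tcp_pos: [0.4601, 0.3298, 0.0276]
orientation: [-0.23, -3.131, 0.0]
contact_force: [0.5, 0.3, 0.5]
grip_width: 0.0751
gripper_force: 0.0
t 21.95 tcp [0.4601 0.3298 0.0276] yaw 171.58 tilt 0.1 shift cm [0.09 0.04 2.06] turn [-0.0002 -0.0018 -0.0021] shift after turn [0.09 0.04 2.06]
```

```bash

python3 -m crank '[[[0.1,0.05,1],[0,-0.002,-0.002]],[[0,0,0.7],[0,0,0]],[[0,0,0.3],[0,0,0]],[[0,0,0],[0,0,0]],[[0,0,0],[0,0,0]]]'
python3 -m crank '[[[0,0,0],[0,0,0]],[[0,0,0],[0,0,0]],[[0,0,0],[0,0,0]],[[0,0,0],[0,0,0]],[[0,0,0],[0,0,0]]]' 2 40
python3 -m crank '[[[0,0,0],[0,0,0]]]'
python3 - <<'E'
from h import *
go(.4592,.3303,.2,171.7)
E
```

```text
clock: 22.45
tcp_pos: [0.4581, 0.3311, 0.0073]
orientation: [0.224, 3.133, 0.0]
contact_force: [0.2, 0.1, 0.1]
grip_width: 0.075
gripper_force: 0.0
clock: 22.95
tcp_pos: [0.4582, 0.3312, 0.0074]
orientation: [0.225, 3.133, 0.0]
contact_force: [0.2, -1.9, 4.1]
grip_width: 0.0355
gripper_force: 41.3
clock: 23.05
tcp_pos: [0.4582, 0.3312, 0.0073]
orientation: [0.224, 3.133, 0.0]
contact_force: [-0.6, -1.7, 5.0]
grip_width: 0.0353
gripper_force: 41.3
t 23.05 tcp [0.4582 0.3312 0.0073] yaw 171.8 tilt 0.03 shift cm [ -0.12  -0.07 -19.27] turn [0.0002 0.0005 0.0018] shift after turn [ -0.11  -0.07 -19.27]
```

```bash

python3 -m crank '[[[0,0,-2],[0,0,0]],[[0,0,-3.5],[0,0,0]],[[0,0,-4],[0,0,0]],[[0,0,-4],[0,0,0.1436]],[[0,0,-3.5],[0,0,0.1436]]]'
python3 -m crank '[[[0,0,0],[0,0,0.1436]],[[0,0,0],[0,0,0.1436]],[[0,0,0],[0,0,0.1436]],[[0,0,0],[0,0,0.1436]],[[0,0,0],[0,0,0.1436]]]'
python3 -m crank '[[[0,0,0],[0,0,0.1436]],[[0,0,0],[0,0,0.1436]],[[0,0,0],[0,0,0.1436]],[[0,0,0],[0,0,0.1436]],[[-2.5,0.9,0],[0,0,0]]]'
python3 -m crank '[[[-4,1.5,0],[0,0,0]],[[-4.2,1.6,0],[0,0,0]],[[-4.2,1.6,0],[0,0,0]],[[-4.2,1.6,0],[0,0,0]],[[-4.2,1.6,0],[0,0,0]]]'
python3 -m crank '[[[-4.2,1.6,0],[0,0,0]],[[-4.2,1.6,0],[0,0,0]],[[-4,1.4,0],[0,0,0]],[[-2.1,0.7,0],[0,0,0]],[[0,0,0],[0,0,0]]]'
python3 - <<'E'
from h import *
p,W=wcloud();h,s,v=hsv(p);cv2.imwrite('pics/w7.png',p[...,::-1]);np.savez('w7.npz',p=p,W=W)
rep('bluetop',W,(h>95)&(h<130)&(s>100),.072,.085)
m=(s>40)&(h<30)&(np.hypot(W[...,0]-.54,W[...,1]+.06)<.16)
rep('spindle',W,m,.15,.25)
go(.5403,-.0639,.0633,81.25)
E
```

```text
clock: 23.55
tcp_pos: [0.4577, 0.3309, 0.1784]
orientation: [-0.679, -3.067, -0.0]
contact_force: [1.7, -0.3, -0.4]
grip_width: 0.0356
gripper_force: 40.6
clock: 24.05
tcp_pos: [0.4576, 0.3306, 0.1765]
orientation: [-1.714, -2.633, 0.002]
contact_force: [-0.5, -0.4, -1.1]
grip_width: 0.0357
gripper_force: 40.6
clock: 24.55
tcp_pos: [0.4613, 0.3084, 0.1771]
orientation: [-2.38, -2.047, -0.002]
contact_force: [0.5, 0.7, -0.6]
grip_width: 0.0353
gripper_force: 40.7
clock: 25.05
tcp_pos: [0.5094, 0.0854, 0.1767]
orientation: [-2.383, -2.047, 0.001]
contact_force: [0.6, 0.1, -1.4]
grip_width: 0.0355
gripper_force: 40.7
clock: 25.55
tcp_pos: [0.5399, -0.0688, 0.1762]
orientation: [2.39, 2.038, -0.003]
contact_force: [-0.6, 0.2, -1.3]
grip_width: 0.0353
gripper_force: 40.7
bluetop 3285 mean [0.5021 0.0078 0.0767] rect 509.1 6.6 30.0 149.9 80.8 axis 170.96 z [0.0738 0.077  0.0781]
spindle 23052 mean [ 0.5466 -0.0276  0.2004] rect 545.2 -24.9 150.9 52.1 75.5 axis 80.58 z [0.1924 0.1995 0.2055]
t 25.6 tcp [ 0.5397 -0.0658  0.1764] yaw 81.09 tilt 0.07 shift cm [ 0.21  0.04 11.31] turn [-0.0012  0.0004 -0.0028] shift after turn [ 0.2   0.03 11.31]
```

View pics/w7.png

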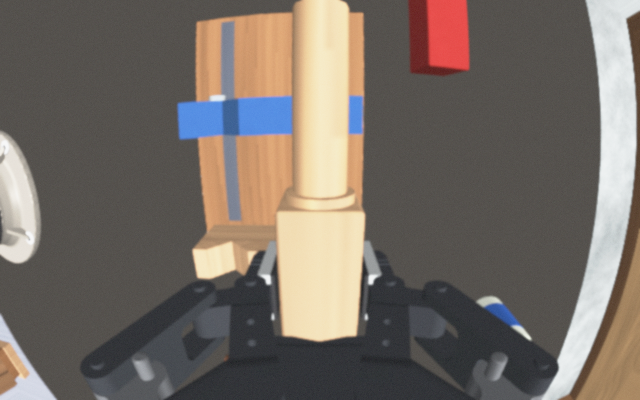

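The spindle is level and aligned over the far notches (320,150), and the red block stands clear at (440,35). Lowering.

```bash

python3 -m crank '[[[0.2,0,2],[0,0,-0.002]],[[0,0,3],[0,0,0]],[[0,0,2.5],[0,0,0]],[[0,0,1.5],[0,0,0]],[[0,0,0.5],[0,0,0]]]'
python3 -m crank '[[[0,0,0],[0,0,0]],[[0,0,0],[0,0,0]],[[0,0,0],[0,0,0]]]'
python3 - <<'E'
from h import *
go(.5403,-.0639,.0633,81.25)
E
```

```text
clock: 26.1
tcp_pos: [0.5394, -0.0606, 0.0806]
orientation: [-2.378, -2.05, 0.002]
contact_force: [0.1, 0.9, 0.0]
grip_width: 0.0352
gripper_force: 40.7
clock: 26.4
tcp_pos: [0.5414, -0.0619, 0.0833]
orientation: [2.38, 2.048, 0.002]
contact_force: [-0.9, 0.9, -1.1]
grip_width: 0.0352
gripper_force: 40.7
t 26.4 tcp [ 0.5414 -0.0619  0.0833] yaw 81.42 tilt 0.12 shift cm [-0.22 -0.09  2.  ] turn [0.0022 0.     0.0029] shift after turn [-0.22 -0.08  2.  ]
```

```bash

python3 -m crank '[[[-0.2,-0.05,0.6],[0.002,0,0.002]],[[0,0,0.6],[0,0,0]],[[0,0,0.3],[0,0,0]],[[0,0,0],[0,0,0]]]'
python3 -m crank '[[[0,0,0.1],[0,0,0]],[[0,0,0.1],[0,0,0]],[[0,0,0],[0,0,0]]]'
python3 -m crank '[[[0,0,0.1],[0,0,0]],[[0,0,0],[0,0,0]]]'
python3 - <<'E'
from h import *
go(.5403,-.0639,.0633,81.25)
E
```

```text
clock: 26.8
tcp_pos: [0.5392, -0.064, 0.0664]
orientation: [-2.382, -2.045, 0.004]
contact_force: [-0.3, 0.3, -1.5]
grip_width: 0.0354
gripper_force: 40.7
clock: 27.1
tcp_pos: [0.5397, -0.0639, 0.065]
orientation: [-2.382, -2.046, 0.002]
contact_force: [-0.4, -1.4, -1.4]
grip_width: 0.0353
gripper_force: 40.7
clock: 27.3
tcp_pos: [0.5402, -0.0639, 0.0643]
orientation: [-2.383, -2.046, 0.001]
contact_force: [1.1, 0.7, 0.3]
grip_width: 0.0352
gripper_force: 40.9
t 27.3 tcp [ 0.5402 -0.0639  0.0643] yaw 81.31 tilt 0.06 shift cm [0.01 0.01 0.1 ] turn [-0.001   0.0001  0.001 ] shift after turn [0.01 0.01 0.1 ]
```

```bash

python3 -m crank '[[[0,0,0.05],[0,0,0]],[[0,0,0],[0,0,0]]]'|sed -n '2p;4p'
python3 -m crank '[[[0,0,0.04],[0,0,0]],[[0,0,0],[0,0,0]]]'|sed -n '2p;4p'
```

```text
tcp_pos: [0.5404, -0.064, 0.064]
contact_force: [2.3, 0.6, 2.3]
tcp_pos: [0.5406, -0.0639, 0.0638]
contact_force: [1.2, 0.7, 5.3]
```

```bash

python3 -m crank '[[[0,0,0],[0,0,0]],[[0,0,0],[0,0,0]]]' 3.9
python3 -m crank '[[[0,0,0],[0,0,0]],[[0,0,0],[0,0,0]],[[0,0,0],[0,0,0]]]' 6
python3 -m crank '[[[0,0,-1.5],[0,0,0]],[[0,0,-3],[0,0,0]],[[0,0,-4],[0,0,0]],[[0,0,-4],[0,0,0]],[[0,0,-2],[0,0,0]]]'
python3 - <<'E'
from h import *
p,W=wcloud();h,s,v=hsv(p);np.savez('w8.npz',p=p,W=W);cv2.imwrite('pics/w8.png',p[...,::-1])
m=(h<30)&(s>30)&(np.hypot(W[...,0]-.54,W[...,1]+.06)<.16)
rep('spindle',W,m,.0795,.11);rep('square',W,m,.0885,.1)
rep('bluetop',W,(h>95)&(h<130)&(s>100),.072,.085)
go(.490,-.313,.22,-9)
E
```

```text
clock: 27.9
tcp_pos: [0.5401, -0.0639, 0.0632]
orientation: [-2.383, -2.046, 0.001]
contact_force: [2.6, -0.2, 1.5]
grip_width: 0.0394
gripper_force: 1.2
clock: 28.2
tcp_pos: [0.539, -0.0639, 0.0628]
orientation: [-2.382, -2.045, 0.004]
contact_force: [-0.5, -0.2, -0.2]
grip_width: 0.0601
gripper_force: 0.0
clock: 28.7
tcp_pos: [0.5414, -0.0634, 0.2128]
orientation: [2.381, 2.046, 0.003]
contact_force: [0.2, 0.5, 0.3]
grip_width: 0.0603
gripper_force: 0.0
spindle 6788 mean [ 0.5428 -0.0545  0.0877] rect 541.4 -65.0 239.1 35.8 82.0 axis 81.24 z [0.081  0.0863 0.093 ]
square 3102 mean [ 0.5416 -0.0634  0.0918] rect 543.4 -50.7 106.0 35.8 82.0 axis 81.63 z [0.0902 0.0919 0.0933]
bluetop 3076 mean [0.51   0.0066 0.0764] rect 508.8 6.2 30.6 149.8 80.7 axis 171.18 z [0.0732 0.0768 0.0781]
t 28.75 tcp [ 0.5427 -0.0635  0.2149] yaw 81.32 tilt 0.37 shift cm [-25.46  -1.44  -0.52] turn [ 0.005  -0.0051  1.5764] shift after turn [-1.3  25.47 -0.51]
```

The pale spindle is seated: its square top is at 92 mm, as it should be at a 74 mm centre, and it lies level along the jig's y. Now the dark spindle.

```bash

python3 -m crank '[[[-3,-0.2,0],[0,0,0]],[[-4.5,-0.25,0],[0,0,0]],[[-4.5,-0.25,0],[0,0,0]],[[-4.5,-0.25,0],[0,0,0]],[[-4.5,-0.25,0],[0,0,0]]]' 7.5
python3 -m crank '[[[-3,-0.2,0],[0,0,0]],[[-1.4,0,0],[0,0,0.1433]],[[0,0,0],[0,0,0.1433]],[[0,0,0],[0,0,0.1433]],[[0,0,0],[0,0,0.1433]]]'
python3 -m crank '[[[0,0,0],[0,0,0.1433]],[[0,0,0],[0,0,0.1433]],[[0,0,0],[0,0,0.1433]],[[0,0,0],[0,0,0.1433]],[[0,0,0],[0,0,0.1433]]]'
python3 -m crank '[[[0,0,0],[0,0,0.1433]],[[0,0,0],[0,0,0.1433]],[[0,0,0],[0,0,0]],[[0,0,0],[0,0,0]]]'
python3 - <<'E'
from h import *
p,W=wcloud();h,s,v=hsv(p);cv2.imwrite('pics/w9.png',p[...,::-1]);np.savez('w9.npz',p=p,W=W)
m=(s>60)&(h<25)&(np.hypot(W[...,0]-.49,W[...,1]+.313)<.15)
rep('dark',W,m,.008,.045); rep('square',W,m,.031,.042)
go(.490,-.3135,.007,-9)
E
```

```text
clock: 29.25
tcp_pos: [0.4957, -0.2712, 0.2092]
orientation: [-2.382, -2.047, 0.002]
contact_force: [1.2, 0.2, 0.3]
grip_width: 0.0752
gripper_force: 0.0
clock: 29.75
tcp_pos: [0.4875, -0.3128, 0.2089]
orientation: [-2.868, -1.28, 0.002]
contact_force: [-0.3, -0.1, -0.1]
grip_width: 0.0749
gripper_force: 0.0
clock: 30.25
tcp_pos: [0.4877, -0.3125, 0.209]
orientation: [-3.135, -0.194, 0.003]
contact_force: [-0.1, -0.5, -0.3]
grip_width: 0.0748
gripper_force: 0.0
clock: 30.65
tcp_pos: [0.4878, -0.3126, 0.2087]
orientation: [-3.132, 0.24, 0.003]
contact_force: [-0.9, -0.5, -0.7]
grip_width: 0.0747
gripper_force: 0.0
dark 5448 mean [ 0.4964 -0.3179  0.0308] rect 488.1 -316.6 35.9 240.5 80.6 axis 170.83 z [0.0217 0.0299 0.0368]
square 2384 mean [ 0.4908 -0.3169  0.0357] rect 496.1 -318.0 35.9 220.5 80.6 axis 170.88 z [0.0328 0.0359 0.0372]
t 30.7 tcp [ 0.4878 -0.3127  0.2086] yaw -8.8 tilt 0.1 shift cm [ 0.27  0.05 20.16] turn [0.     0.0018 0.0035] shift after turn [ 0.23  0.04 20.16]
```

View pics/w9.png

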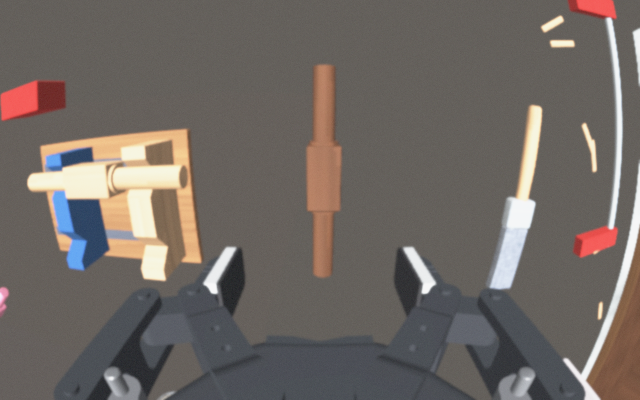

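The dark spindle is centred between the fingers (323,178), and the pale one lies across both supports (110,180). Descending.

```bash

python3 -m crank '[[[0.1,0.38,3],[0,0.001,0.007]],[[0,0,4.5],[0,0,0]],[[0,0,4.5],[0,0,0]],[[0,0,3.5],[0,0,0]],[[0,0,2.2],[0,0,0]]]'
python3 -m crank '[[[0,0,0.3],[0,0,0]],[[0,0,0],[0,0,0]],[[0,0,0],[0,0,0]]]'
python3 - <<'E'
from h import *
go(.4881,-.3166,.007,-9.2)
E
```

```text
clock: 31.2
tcp_pos: [0.4864, -0.3159, 0.0285]
orientation: [-3.129, 0.253, 0.006]
contact_force: [0.3, -0.6, 0.8]
grip_width: 0.075
gripper_force: 0.0
clock: 31.5
tcp_pos: [0.489, -0.3174, 0.0298]
orientation: [3.13, -0.257, 0.002]
contact_force: [0.7, -0.4, -0.4]
grip_width: 0.0749
gripper_force: 0.0
t 31.5 tcp [ 0.489  -0.3174  0.0298] yaw -9.38 tilt 0.09 shift cm [-0.1  -0.06  2.28] turn [ 0.0008 -0.0014 -0.0031] shift after turn [-0.1  -0.06  2.28]
```

```bash

python3 -m crank '[[[-0.1,-0.05,1],[0,-0.001,-0.003]],[[0,0,0.8],[0,0,0]],[[0,0,0.4],[0,0,0]],[[0,0,0],[0,0,0]],[[0,0,0],[0,0,0]]]'
python3 -m crank '[[[0,0,0],[0,0,0]],[[0,0,0],[0,0,0]],[[0,0,0],[0,0,0]],[[0,0,0],[0,0,0]],[[0,0,0],[0,0,0]]]' 2 40
python3 -m crank '[[[0,0,0],[0,0,0]]]'
python3 - <<'E'
from h import *
go(.4576,-.0516,.2,81.4)
E
```

```text
clock: 32.0
tcp_pos: [0.487, -0.3161, 0.0062]
orientation: [-3.131, 0.253, 0.003]
contact_force: [0.5, -0.6, 1.1]
grip_width: 0.075
gripper_force: 0.0
clock: 32.5
tcp_pos: [0.4873, -0.3163, 0.0066]
orientation: [3.131, -0.253, -0.002]
contact_force: [-0.2, 0.0, 4.6]
grip_width: 0.0355
gripper_force: 41.3
clock: 32.6
tcp_pos: [0.4873, -0.3163, 0.0066]
orientation: [3.131, -0.253, -0.002]
contact_force: [-0.6, 1.1, 5.2]
grip_width: 0.0359
gripper_force: 41.3
t 32.6 tcp [ 0.4873 -0.3163  0.0066] yaw -9.24 tilt 0.08 shift cm [ -7.21 -25.64 -19.34] turn [-7.000e-04  1.300e-03 -1.582e+00] shift after turn [ 25.73  -6.9  -19.34]
```

```bash

python3 -m crank '[[[0,0,-2],[0,0,0]],[[0,0,-3.5],[0,0,0]],[[0,0,-4],[0,0,0]],[[0,0,-4],[0,0,-0.1438]],[[0,0,-4],[0,0,-0.1438]]]'
python3 -m crank '[[[0,0,0],[0,0,-0.1438]],[[0,0,0],[0,0,-0.1438]],[[0,0,0],[0,0,-0.1438]],[[0,0,0],[0,0,-0.1438]],[[0,0,0],[0,0,-0.1438]]]'
python3 -m crank '[[[0,0,0],[0,0,-0.1438]],[[0,0,0],[0,0,-0.1438]],[[0,0,0],[0,0,-0.1438]],[[0,0,0],[0,0,-0.1438]],[[2.7,-0.7,0],[0,0,0]]]'
python3 -m crank '[[[4.3,-1.15,0],[0,0,0]],[[4.3,-1.15,0],[0,0,0]],[[4.3,-1.15,0],[0,0,0]],[[4.3,-1.15,0],[0,0,0]],[[4,-1.1,0],[0,0,0]]]'
python3 -m crank '[[[1.8,-0.5,0],[0,0,0]],[[0,0,0],[0,0,0]],[[0,0,0],[0,0,0]]]'
python3 - <<'E'
from h import *
go(.4576,-.0516,.0626,81.4)
E
```

```text
clock: 33.1
tcp_pos: [0.4866, -0.3158, 0.1823]
orientation: [-3.134, -0.207, 0.005]
contact_force: [1.9, -0.6, -1.4]
grip_width: 0.0357
gripper_force: 40.7
clock: 33.6
tcp_pos: [0.4868, -0.316, 0.1807]
orientation: [-2.86, -1.296, 0.004]
contact_force: [-0.4, 0.4, -1.2]
grip_width: 0.0356
gripper_force: 40.8
clock: 34.1
tcp_pos: [0.4834, -0.292, 0.1804]
orientation: [-2.383, -2.046, 0.004]
contact_force: [0.2, 0.4, -1.6]
grip_width: 0.0355
gripper_force: 40.8
clock: 34.6
tcp_pos: [0.4589, -0.0684, 0.1811]
orientation: [-2.38, -2.048, 0.003]
contact_force: [0.1, 0.3, -0.9]
grip_width: 0.0354
gripper_force: 40.8
clock: 34.9
tcp_pos: [0.4573, -0.0522, 0.1811]
orientation: [-2.38, -2.048, 0.003]
contact_force: [-0.5, -0.6, -0.9]
grip_width: 0.0355
gripper_force: 40.8
t 34.9 tcp [ 0.4573 -0.0522  0.1811] yaw 81.42 tilt 0.15 shift cm [ 0.07  0.05 11.85] turn [-0.0025  0.0007  0.0003] shift after turn [ 0.06  0.02 11.85]
```

```bash

python3 -m crank '[[[0,0,2],[-0.002,0,0]],[[0,0,3],[0,0,0]],[[0,0,3],[0,0,0]],[[0,0,1.5],[0,0,0]],[[0,0,0.5],[0,0,0]]]'
python3 -m crank '[[[0,0,0],[0,0,0]],[[0,0,0],[0,0,0]],[[0,0,0],[0,0,0]]]'
python3 - <<'E'
from h import *
go(.4576,-.0516,.0626,81.4)
E
```

```text
clock: 35.4
tcp_pos: [0.4562, -0.0534, 0.0794]
orientation: [-2.383, -2.044, 0.005]
contact_force: [0.2, 0.4, -1.0]
grip_width: 0.0355
gripper_force: 40.8
clock: 35.7
tcp_pos: [0.4584, -0.0521, 0.0823]
orientation: [2.381, 2.047, 0.002]
contact_force: [0.6, -0.4, -0.2]
grip_width: 0.0353
gripper_force: 40.8
t 35.7 tcp [ 0.4584 -0.0521  0.0823] yaw 81.35 tilt 0.11 shift cm [ 0.04 -0.09  1.97] turn [ 0.0019  0.0002 -0.0009] shift after turn [ 0.04 -0.08  1.97]
```

```bash

python3 -m crank '[[[0,0,0.6],[0.002,0,0]],[[0,0,0.6],[0,0,0]],[[0,0,0.3],[0,0,0]],[[0,0,0],[0,0,0]],[[0,0,0],[0,0,0]]]'
python3 -m crank '[[[0,0,0.1],[0,0,0]],[[0,0,0.1],[0,0,0]],[[0,0,0],[0,0,0]]]'
python3 -m crank '[[[0,0,0.08],[0,0,0]],[[0,0,0],[0,0,0]]]'|sed -n '2p;4p'
python3 - <<'E'
from h import *
go(.4576,-.0516,.0626,81.4)
E
```

```text
clock: 36.2
tcp_pos: [0.4575, -0.0516, 0.0663]
orientation: [-2.38, -2.048, 0.002]
contact_force: [0.6, -0.4, 0.3]
grip_width: 0.0352
gripper_force: 40.8
clock: 36.5
tcp_pos: [0.4575, -0.0518, 0.0643]
orientation: [-2.381, -2.047, 0.002]
contact_force: [0.6, 0.2, -1.5]
grip_width: 0.0356
gripper_force: 40.8
tcp_pos: [0.4574, -0.0518, 0.0635]
contact_force: [0.4, 0.1, -1.1]
t 36.7 tcp [ 0.4574 -0.0518  0.0635] yaw 81.38 tilt 0.12 shift cm [0.02 0.01 0.09] turn [-0.0021  0.0002 -0.0003] shift after turn [0.02 0.01 0.09]
```

```bash

python3 -m crank '[[[0,0,0.06],[0,0,0]],[[0,0,0],[0,0,0]]]'|sed -n '2p;4p'
python3 -m crank '[[[0,0,0.04],[0,0,0]],[[0,0,0],[0,0,0]]]'|sed -n '2p;4p'
```

```text
tcp_pos: [0.4577, -0.0517, 0.063]
contact_force: [0.2, -0.3, -0.7]
tcp_pos: [0.4579, -0.0518, 0.0627]
contact_force: [-0.2, 0.3, 1.8]
```

```bash

python3 -m crank '[[[0,0,0.04],[0,0,0]],[[0,0,0],[0,0,0]]]'|sed -n '2p;4p'
python3 -m crank '[[[0,0,0.03],[0,0,0]],[[0,0,0],[0,0,0]]]'|sed -n '2p;4p'
```

```text
tcp_pos: [0.458, -0.0518, 0.0626]
contact_force: [-1.0, -0.6, 5.4]
tcp_pos: [0.458, -0.0517, 0.0626]
contact_force: [-1.3, 0.4, 9.6]
```

Seated. Releasing, lifting and checking.

```bash

python3 -m crank '[[[0,0,0],[0,0,0]],[[0,0,0],[0,0,0]]]' 3.9
python3 -m crank '[[[0,0,0],[0,0,0]],[[0,0,0],[0,0,0]],[[0,0,0],[0,0,0]]]' 6
python3 -m crank '[[[0,0,-1.5],[0,0,0]],[[0,0,-3],[0,0,0]],[[0,0,-4],[0,0,0]],[[0,0,-4],[0,0,0]],[[0,0,-4],[0,0,0]]]'
python3 -m crank '[[[-4,0,-2],[0,0,0]],[[-4,0,0],[0,0,0]],[[-3,0,0],[0,0,0]],[[0,0,0],[0,0,0]],[[0,0,0],[0,0,0]]]'
python3 - <<'E'
from h import *
p,W=wcloud();h,s,v=hsv(p);np.savez('w10.npz',p=p,W=W);cv2.imwrite('pics/w10.png',p[...,::-1])
a=(h<30)&(s>30)
for n,c in(('far',(.5414,-.065)),('near',(.4584,-.0522))):
    m=a&(abs(W[...,0]-c[0]-(W[...,1]-c[1])*.153)<.028)&(abs(W[...,1]-c[1])<.15)
    rep(n,W,m,.0795,.11);rep('square '+n,W,m,.0895,.1)
    for sg in(-1,1):
        k=m&((W[...,1]-c[1])*sg>.09)&(W[...,2]>.05);print('end top',np.nanpercentile(W[...,2][k],98).round(4) if k.sum() else None)
rep('bluetop',W,(h>95)&(h<130)&(s>100),.072,.085)
rep('red',W,(s>120)&((h<8)|(h>172))&(W[...,1]>0),.05,.08)
E
```

```text
clock: 37.7
tcp_pos: [0.4574, -0.0517, 0.0618]
orientation: [-2.381, -2.048, 0.003]
contact_force: [0.0, -0.5, -0.9]
grip_width: 0.0391
gripper_force: 0.0
clock: 38.0
tcp_pos: [0.4574, -0.0517, 0.0617]
orientation: [-2.381, -2.047, 0.002]
contact_force: [0.6, 0.2, 0.0]
grip_width: 0.0605
gripper_force: 0.0
clock: 38.5
tcp_pos: [0.4574, -0.0516, 0.2283]
orientation: [-2.38, -2.048, 0.003]
contact_force: [1.7, -0.2, 0.4]
grip_width: 0.0598
gripper_force: 0.0
clock: 39.0
tcp_pos: [0.4411, -0.1608, 0.2467]
orientation: [-2.382, -2.045, 0.002]
contact_force: [-0.3, 0.8, 0.3]
grip_width: 0.06
gripper_force: 0.0
far 5044 mean [ 0.5372 -0.0793  0.0879] rect 538.4 -81.9 205.4 37.2 81.3 axis 81.09 z [0.081  0.0881 0.093 ]
square far 2418 mean [ 0.5404 -0.0658  0.0918] rect 541.3 -65.6 76.3 36.7 81.7 axis 80.97 z [0.0903 0.0919 0.0933]
end top 0.0872
end top None
near 5198 mean [ 0.4556 -0.0674  0.0882] rect 455.3 -70.7 196.1 36.3 81.3 axis 81.13 z [0.0811 0.0903 0.0929]
square near 2701 mean [ 0.4582 -0.0504  0.0919] rect 458.4 -50.1 76.3 36.2 81.3 axis 80.5 z [0.0905 0.0919 0.0932]
end top 0.0866
end top None
bluetop 2351 mean [0.508  0.0057 0.0764] rect 608.7 -103.1 115.4 426.6 42.1 axis 170.09 z [0.0729 0.0767 0.0781]
red 100 mean [0.6752 0.0274 0.0564] rect 670.5 27.3 5.2 36.7 89.2 axis 174.59 z [0.0505 0.0577 0.0607]
```

View pics/w10.png

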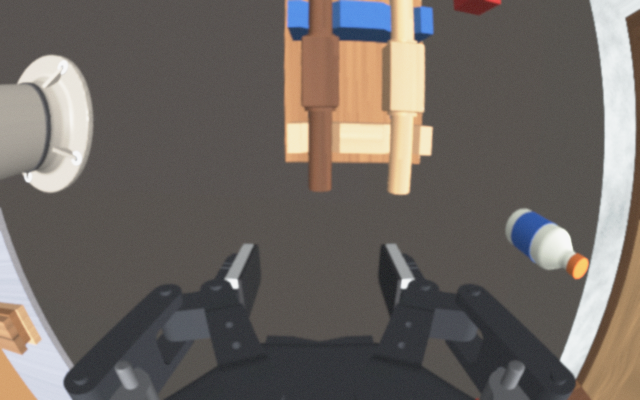

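Both spindles lie level in the notches, dark at (320,95) and pale at (403,100). Their squares are between the supports with tops at 92 mm, and the red block stands off the jig. Handing in.

```bash
python3 -c "
from bench import r
print(r.hand_in())"
```

```text
the job is handed in; nothing more can be done
None
```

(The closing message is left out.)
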